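# Snap the kadchi's loop into the rack's hook

## Task

Stow the kadchi on its rack: pick it up, and with its bowl standing on the rack's wooden plinth push the loop at the end of its handle down past the sprung gate of the snap hook, until the loop's end bar lies in the bottom of the hook and the gate has snapped shut above it; then let go. Feel your way gently: the hook's exact place along the rack is not known, and nothing may press on the rack harder than about 1.2 kg (12 N). Leave the other things where they are.

Things in the scene. Friction and masses are not known exactly. Their poses are not given: they have to be found in the camera images.
- kadchi: Steel ladle, 210 mm long, 0.14 to 0.2 kg, lies level on the board. Origin: underside, mid-length; x along the handle from bowl to loop, z up. Bowl 66 mm across, 27 tall. Handle slopes from its grip part down to a flat oblong hanging loop of 6 mm round bar lying level: bar centre line x 60 to 102, z 3, 32 mm wide (hole 36 x 26 mm); its straight end bar runs across at x 102. Centre of mass near x -35.
- grip (a point): Middle of the level grip part of the kadchi's handle (kadchi x 14, z 26), a flat steel bar 66 mm long (x), 12 wide (y), 9 tall (z), its underside 21.5 mm above the board at the start. Axes as the kadchi's.
- loop_bar (a point): Middle of the loop's end bar (bar centre, 6 mm thick): kadchi x 102, z 3. Axes as the kadchi's.
- bowl_base (a point): Centre of the bowl's flat underside, 40 mm across: kadchi x -75, z 0. Axes as the kadchi's.
- rack: Fixed rack: wooden foot 275 x 70 mm, 10 thick; at x -75 a wooden plinth for the bowl, 85 x 85 mm, flat top at z 24; near x 116 an upright steel snap hook for the loop. Origin: underside; x from plinth to hook, z up. A stowed kadchi has the rack's axes, its underside at rack z 24, its origin within about 12 mm of the rack's in x and y.
- hook_mid (a point): Rack x 116, z 55, axes as the rack's: NOMINAL middle of the hook's mouth, level with the top of the closed gate. The hook's foot is clamped in a slot: the true hook, gate included, stands up to 11 mm nearer to or further from the plinth (along x), which no pose shows: feel or see it. Across (y) and in height it is exact.
- nose (a point): Nominal tip of the hook's nose (hook_mid x -21, z +13; 11 mm slot offset applies). The hook is an 8 mm rod bent to a U in the rack's xz plane: nose upright on the plinth side, shank upright at hook_mid x +21 (top at z +5), 34 mm clear between. The nose goes up through the loop's hole, the end bar down between nose and shank. Bar touching the nose: its centre 14 mm plinthward of the true middle.
- seat (a point): Nominal middle of the hook's bottom, top surface of the rod: hook_mid z -31. An end bar lying there has its centre 28 mm below hook_mid. The bar has passed the gate, which springs back to 0 above it, once its centre is some 22 mm below hook_mid.
- gate (a joint): Sprung gate, rad: steel bar 33 x 7 x 4 mm across the mouth, hinged at the shank, free end 1 mm from the nose. 0 shut (level); grows as pushed down, stop at 0.65. Near its free end it takes 1.5 N to start, 3 N far open; the kadchi's weight does not open it. The bar gets past only if pressed down within about 2 mm of the nose (best lightly touching it); nearer the shank it jams, on the nose's tip it is blocked.
- plate: Bystander, leave alone: white ceramic plate, 180 mm across, at the far middle. Origin: centre of its underside.
- bottle: Bystander, leave alone: empty clear plastic bottle with white flip-top cap, 66 mm across, 188 mm tall, at the left. Origin: centre of its underside.
- casserole: Bystander, leave alone: steel casserole, 190 mm across, 85 mm tall, with its hinged lid standing open (280 mm high), at the right. Origin: centre of its underside.
- katori: Bystander, leave alone: small steel bowl, 72 mm across, 38 mm tall, between the rack and the kadchi. Origin: centre of its underside.
- chimta: Bystander, leave alone: flat steel roti tongs lying down, 210 mm long, nearest the robot, in the middle. Origin: centre of its underside.
- jar: Bystander, leave alone: glass jar with steel cap, 64 mm across, 85 mm tall, at the left. Origin: centre of its underside.
Not all that is in view belongs to the job. What is shaped like the kadchi but turquoise is not meant.

How it is judged:
On the way, in this order (a step that is already met when the one before it is completed fails the run):
1. the kadchi is lifted off the board (height (world z) of kadchi above 0.04 m), for 0.1 s.
2. the loop presses the gate inward (value of joint gate above 0.3 rad and contact force between kadchi and rack above 1 N), for 0.02 s.
At the end, for the whole second after the job is handed in: Gate shut (under 0.12 rad); end bar 20 to 33 mm below hook_mid, within 25.5 mm of it along the rack, 12 mm across; bowl base on the plinth (rack z 20 to 31 mm, x -110 to -40, y within 35); kadchi level within 0.12 rad, at rest (under 20 mm/s) (value of joint gate below 0.12 rad and z of loop_bar in the frame of hook_mid between -0.033 and -0.02 m and x of loop_bar in the frame of hook_mid between -0.0255 and 0.0255 m and y of loop_bar in the frame of hook_mid between -0.012 and 0.012 m and z of bowl_base in the frame of rack between 0.02 and 0.031 m and x of bowl_base in the frame of rack between -0.11 and -0.04 m and y of bowl_base in the frame of rack between -0.035 and 0.035 m and angle between kadchi's own z axis and vertical below 0.12 rad and linear speed of kadchi below 0.02 m/s); the robot touches nothing.
It fails at once if the kadchi presses on the rack or its hook with more than 12 N (contact force between kadchi and rack above 12 N).
It fails at once if the fingers press on the rack or its hook with more than 12 N (contact force between the fingers and rack above 12 N).
It fails at once if another thing is moved by more than 30 mm (distance of any of plate, bottle, casserole, katori, chimta, jar from where it was at the start of the episode above 0.03 m).
It also fails if it takes over 45 s, if anything falls off the work surface, if the arm or the gripper's body presses on something with over 40 N, if the wrist force passes 120 N, or if a joint passes its speed limit or range.

## Robot

A 6-joint arm with a two-finger parallel gripper is mounted at the origin on the work surface. World frame = base frame: x ahead of the robot, y to its left, z up, the work surface at z = 0. Lengths are in m, angles in rad, forces in N, time in s.
With the tool pointing down it reaches from about 0.275 to 0.725 m from the base axis. Payload 5.6 kg.
Tool frame: the origin (TCP) lies at the very end of the fingers, on their centre line; the grasp point (between the pads) lies 19 mm behind it; z points along the fingers, y is the direction in which the jaws open and shut (so a half turn about z gives the same grasp; the last joint's range is limited). The gripper opens to 85 mm and grips with 20 to 120 N. Pads are 22 mm wide; open, the fingers measure 114 mm over their backs; the gripper's body (76 mm by 85 mm) begins 54 mm behind the grasp point. The pads swing forward as they close: fully open they stand 13 mm farther back than shut.
Start: joints at [-0.889, 0.255, 0.108, 0, -1.424, -0.285], TCP at [0.213, -0.507, 0.231] pointing down, gripper open.
Joint ranges: [-2.95, 2.95], [-1.21, 1.97], [-1.09, 1.5], [-2.87, 1.71], [-2.94, -0.07], [-3.05, 3.05]. Speed limits (rad/s): [2.57, 2.57, 3.14, 3.14, 3.14, 3.14].

## Interface

Orientations are given as a rotation vector (axis times angle).
In Python, from bench import telemetry, optics, env gives the robot as it stands. The module is installed in compiled form; this text tells all that it offers.
- The arm moves only by the tool arm_command, never from a script. Its argument "plan" is a list of rows, each an object with "grip": the finger opening in m, from 0 to 0.0854; "slide": the shift along the tool's x, y, z in m, a list of three; "rot": the turn, a rotation vector about the tool's x, y, z in rad, a list of three. A call has 1 to 12 rows; each row is the pose to reach, as a shift and turn from the pose commanded when the call began, along the tool's axes at that moment; what a row does not reach only later rows make up. A row lasts 1/12 s, in which the tool goes at most 41.7 mm and 7.16 degrees, less where a joint would pass 70% of its speed; a pose out of reach is approached as far as the arm can. A call with a gripper value outside its range is refused whole. The fingers move at their own pace and stop on an object; "force" is the grip in N (left out, the last holds). Time passes only in rows, so rows that repeat a pose let the fingers close. It gives the time, the measured TCP pose, the force and the opening at its end, in the units of the state.
- telemetry.sense(): the state, without advancing time (a new reading comes with each control period).
- optics.snapshot(name): name is "side" or "top"; returns a dict with "image" (400x640x3 uint8, blue, green, red), "fx", "fy", "cx", "cy" (pixels), "position" and "attitude" of the camera in the world. Camera axes: x right, y down, z forward; pixel columns grow to the right and rows downward; lengths in m; the calibration is good to about 2 mm. A picture is of the moment at which its call begins. There is no depth.
- env.hand_in(): hands the job in, once; it reports no verdict.
The state is a dict: "time": time; "joint_positions": joint angles; "qvel": joint speeds; "joint_efforts": joint torques, N m; "eef_pos": TCP position; "orientation": TCP orientation; "ft_force": force on the tool from outside, world axes, zero at the start; "torque": the same for the moment, N m; "finger_gap": finger opening in m.
Only numpy, scipy, OpenCV 4.12 (cv2) and the standard library are available. Lean on these libraries where they do the work, as an engineer would, in place of code of your own. Each camera call takes 0.05 s, during which the arm holds its last target.

## Working session

There is one attempt and no reset: what is moved stays moved. The work goes in short steps, Python scripts to look and compute and a tool call to move; the robot and the scene stay as the last step left them, time stands still between calls to the robot, and variables do not carry over. Pictures are saved under pics/ and viewed, and the job is handed in when it is done.

Besides the shell and the picture viewer there is one more tool, called by a JSON object that holds its "method" and its "body", one argument or row to a line. arm_command: Moves the arm, as the interface text tells. Its arguments: {"type":"object","properties":{"plan":{"type":"array","items":{"type":"object","properties":{"grip":{"type":"number"},"slide":{"type":"array","items":{"type":"number"}},"rot":{"type":"array","items":{"type":"number"}}}}},"force":{"type":"number"}},"required":["plan"]}

```bash
mkdir -p pics; python3 - <<'E'
from bench import telemetry, optics, env
import cv2
s=telemetry.sense(); print(s)
for n in("side","top"):
    d=optics.snapshot(n); print(n,{k:d[k] for k in d if k!="image"})
    cv2.imwrite(f"pics/{n}0.png",d["image"])
E
```

```text
{'time': 0.0, 'joint_positions': array([-8.89379698e-01,  2.55726266e-01,  1.06975197e-01, -4.56552589e-04,
       -1.42389132e+00, -2.84563273e-01]), 'qvel': array([-0.00031946,  0.00164283,  0.00079499,  0.00176043, -0.00025678,
       -0.00136258]), 'joint_efforts': array([-9.24994965e-04, -3.86623442e+01,  2.37933433e+01,  5.36518559e+00,
       -6.20010251e-03, -1.89124995e-05]), 'eef_pos': array([ 0.21241674, -0.50677824,  0.23039789]), 'orientation': array([ 6.19099147e-01, -3.07951916e+00, -2.89708889e-03]), 'ft_force': array([0.36266971, 0.74674076, 0.33174924]), 'torque': array([ 0.0103661 , -0.02171033,  0.02301305]), 'finger_gap': 0.0852801725325006}
side {'fx': 382.9548696783275, 'fy': 382.9548696783275, 'cx': 320.4213832997501, 'cy': 197.30897391016637, 'position': array([0.2169714 , 0.73974926, 1.09111881]), 'attitude': array([-0.55570653,  2.79315841, -0.98454108])}
top {'fx': 473.4529700962962, 'fy': 473.4529700962962, 'cx': 316.68412044323946, 'cy': 201.92905955384595, 'position': array([ 0.37881291, -0.01218098,  1.74674873]), 'attitude': array([-2.1652866 ,  2.18348741, -0.07779009])}
```

View pics/side0.png

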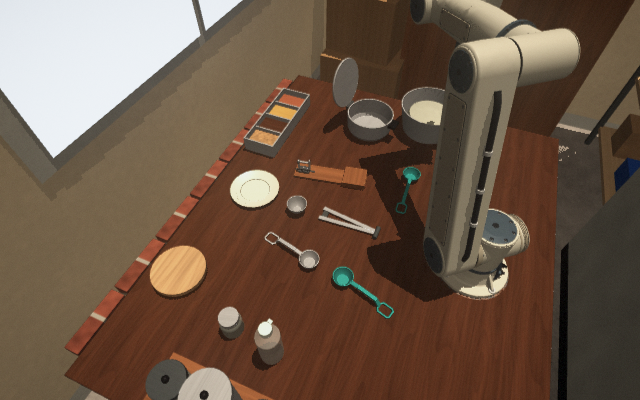

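View pics/top0.png

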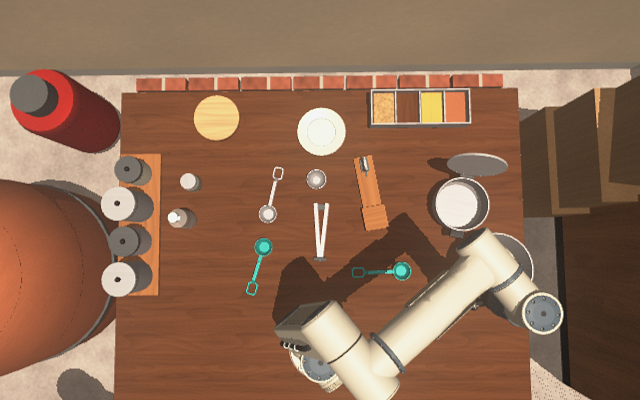

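The steel kadchi has its bowl at top (268,214) and its loop at (278,172). The rack's plinth is at (374,217) and its hook at (364,163). I'll enlarge both.

```bash
python3 - <<'E'
import cv2,numpy as np
def crop(n,x0,y0,x1,y1,f,out):
    im=cv2.imread(n)[y0:y1,x0:x1]; cv2.imwrite(out,cv2.resize(im,None,fx=f,fy=f,interpolation=cv2.INTER_CUBIC))
crop("pics/top0.png",250,150,310,235,7,"pics/tk.png")
crop("pics/top0.png",340,145,400,240,6,"pics/tr.png")
crop("pics/side0.png",255,225,330,275,10,"pics/sk.png")
crop("pics/side0.png",285,150,375,195,8,"pics/sr.png")
E
```

```text
(no output)
```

View pics/tk.png

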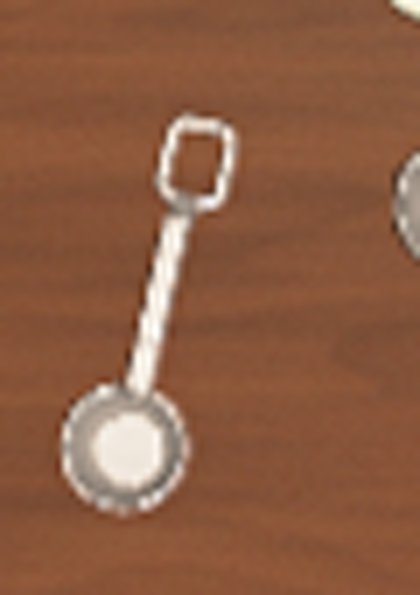

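View pics/tr.png

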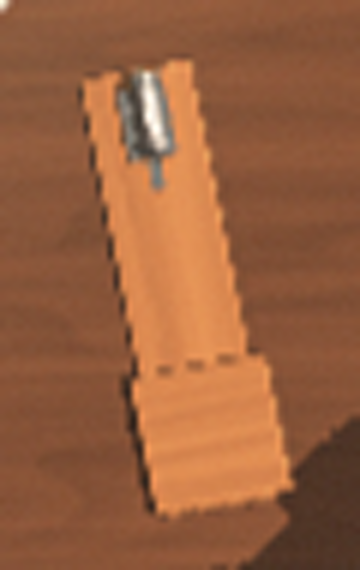

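View pics/sk.png

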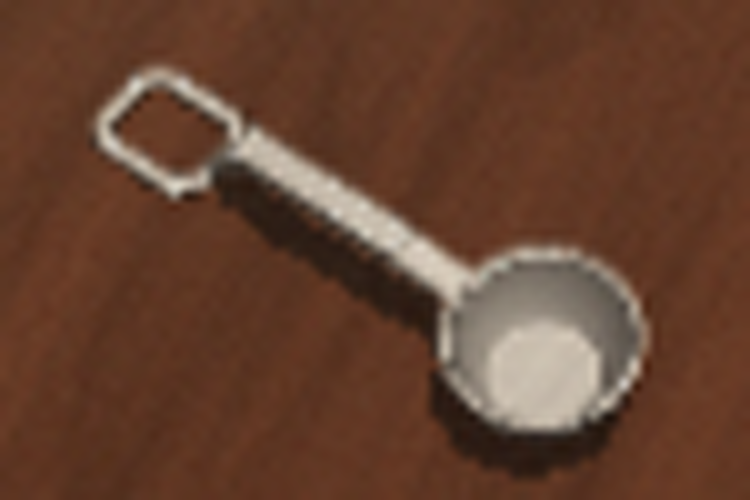

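View pics/sr.png

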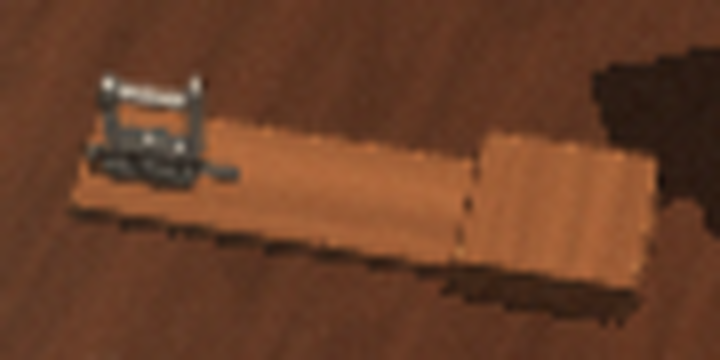

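```bash
cat > lib.py <<'E'
import numpy as np, cv2
from scipy.spatial.transform import Rotation as R
from scipy.optimize import least_squares
C={"side":dict(f=382.9548696783275,cx=320.4213832997501,cy=197.30897391016637,p=np.array([0.2169714,0.73974926,1.09111881]),a=[-0.55570653,2.79315841,-0.98454108]),
"top":dict(f=473.4529700962962,cx=316.68412044323946,cy=201.92905955384595,p=np.array([0.37881291,-0.01218098,1.74674873]),a=[-2.1652866,2.18348741,-0.07779009])}
def proj(n,P):
    c=C[n]; q=R.from_rotvec(c["a"]).inv().apply(np.atleast_2d(P)-c["p"])
    return np.c_[c["f"]*q[:,0]/q[:,2]+c["cx"],c["f"]*q[:,1]/q[:,2]+c["cy"]]
def ray(n,uv,z):
    c=C[n]; d=R.from_rotvec(c["a"]).apply([(uv[0]-c["cx"])/c["f"],(uv[1]-c["cy"])/c["f"],1.])
    return c["p"]+d*(z-c["p"][2])/d[2]
def full(x,y,f,ox,oy): return np.array([(x+.5)/f-.5+ox,(y+.5)/f-.5+oy])
def tri(ps):
    # ps: list of (cam,uv)
    g=least_squares(lambda P: np.concatenate([(proj(n,P)[0]-uv) for n,uv in ps]),[0.5,0,0.03]); return g.x,np.round(g.fun,2)
def fitpose(obs,x0):
    # obs: (cam, modelpt mm, uv); pose x,y,z,yaw
    def fun(p):
        r=R.from_euler('z',p[3]); return np.concatenate([proj(n,r.apply(np.array(m)/1000)+p[:3])[0]-uv for n,m,uv in obs])
    g=least_squares(fun,x0,loss='soft_l1'); return g.x,np.round(fun(g.x).reshape(-1,2),2)
def crop(im,x0,y0,x1,y1,f,out):
    cv2.imwrite(out,cv2.resize(im[y0:y1,x0:x1],None,fx=f,fy=f,interpolation=cv2.INTER_CUBIC))
E
python3 - <<'E'
from lib import *
T=lambda x,y:full(x,y,7,250,150); S=lambda x,y:full(x,y,10,255,225)
print("bowl rim",tri([("top",T(125,447)),("side",S(544,340))]))
print("bar",tri([("top",T(207,124)),("side",S(126,100))]))
obs=[("top",(-75,0,27),T(125,447)),("top",(102,0,3),T(207,124)),("side",(-75,0,27),S(544,340)),("side",(102,0,3),S(126,100)),("side",(60,0,3),S(210,160)),("top",(60,0,3),T(187,205))]
print(fitpose(obs,[.45,.1,0,0]))
T=lambda x,y:full(x,y,6,340,145); S=lambda x,y:full(x,y,8,285,150)
# plinth corners z24: (+x,+y),(+x,-y),(-x,-y),(-x,+y)
a=[(-32.5,42.5,24),(-32.5,-42.5,24),(-117.5,-42.5,24),(-117.5,42.5,24)]
for (m,t,s) in zip(a,[(133,378),(265,355),(292,488),(160,515)],[(460,262),(485,133),(655,155),(640,290)]): print(m,tri([("top",T(*t)),("side",S(*s))]))
obs=[("top",m,T(*t)) for m,t in zip(a,[(133,378),(265,355),(292,488),(160,515)])]+[("side",m,S(*t)) for m,t in zip(a,[(460,262),(485,133),(655,155),(640,290)])]
p,r=fitpose(obs,[.5,-.1,0,0]);print(p,r)
# rack-frame coordinates of hook-end and nose/shank
inv=lambda P:R.from_euler('z',-p[3]).apply(P-p[:3])*1000
for q in[(85,80),(190,62)]: print("footend",inv(ray("top",T(*q),p[2]+.01)))
print("nose side",inv(ray("side",S(195,80),p[2]+.068)),"shank",inv(ray("side",S(105,82),p[2]+.060)))
print("gate ends",inv(ray("side",S(195,97),p[2]+.055)))
E
```

```text
bowl rim (array([0.48221383, 0.18671268, 0.01837417]), array([-0.14, -0.47,  0.43,  0.06]))
bar (array([ 0.65543414,  0.1455082 , -0.00212967]), array([-0.17, -0.44,  0.43,  0.06]))
(array([ 0.55568515,  0.16969337, -0.00513044, -0.23575253]), array([[-0.39, -0.68],
       [-0.27, -0.29],
       [ 0.18, -0.42],
       [ 0.53,  0.19],
       [ 1.62,  0.38],
       [-0.03, -0.98]]))
(-32.5, 42.5, 24) (array([ 0.49959255, -0.1593587 ,  0.01340835]), array([-0.02, -0.09,  0.09,  0.01]))
(-32.5, -42.5, 24) (array([ 0.51454846, -0.23938494,  0.01610234]), array([-0.15, -0.57,  0.62,  0.09]))
(-117.5, -42.5, 24) (array([ 0.43342903, -0.2537209 ,  0.01969679]), array([-0.14, -0.63,  0.67,  0.1 ]))
(-117.5, 42.5, 24) (array([ 0.41615274, -0.17430697,  0.01453095]), array([-0.04, -0.17,  0.17,  0.02]))
[ 0.5394816  -0.19235805 -0.00828306  0.19489738] [[-0.63 -0.07]
 [ 0.09 -0.91]
 [ 0.56 -0.33]
 [-0.25 -0.13]
 [-0.05  0.07]
 [ 0.38 -0.1 ]
 [ 1.07  0.33]
 [ 0.17 -0.  ]]
footend [154.83501204  29.33943262  10.        ]
footend [152.64501081 -36.76672034  10.        ]
nose side [103.3503612   -6.87862389  68.        ] shank [146.61905213  -4.823781    60.        ]
gate ends [103.96157475  -8.33115041  55.        ]
```

```bash
python3 - <<'E'
from lib import *
from bench import telemetry
s=telemetry.sense(); print(np.round(R.from_rotvec(s["orientation"]).as_matrix(),3))
def fit(obs,x0,z=0,cams=("top","side")):
    o=[q for q in obs if q[0] in cams]
    def fun(p):
        r=R.from_euler('z',p[2]); return np.concatenate([proj(n,r.apply(np.array(m)/1000)+np.r_[p[:2],z])[0]-uv for n,m,uv in o])
    g=least_squares(fun,x0); return np.round(g.x,4),np.round(g.fun.reshape(-1,2),1).tolist()
T=lambda x,y:full(x,y,7,250,150); S=lambda x,y:full(x,y,10,255,225)
k=[("top",(-75,0,27),T(125,447)),("top",(102,0,3),T(207,124)),("side",(-75,0,27),S(544,340)),("side",(102,0,3),S(126,100)),("top",(60,0,3),T(187,203)),("side",(60,0,3),S(212,160))]
T2=lambda x,y:full(x,y,6,340,145); S2=lambda x,y:full(x,y,8,285,150)
a=[(-32.5,42.5,24),(-32.5,-42.5,24),(-117.5,-42.5,24),(-117.5,42.5,24),(157.5,35,10),(157.5,-35,10)]
r=[("top",m,T2(*t)) for m,t in zip(a,[(133,378),(265,355),(292,488),(160,515),(83,78),(190,61)])]+[("side",m,S2(*t)) for m,t in zip(a,[(460,262),(485,133),(655,155),(640,290),(72,205)])]
for c in (("top",),("side",),("top","side")):
    print(c,"kadchi",fit(k,[.55,.17,-.2],cams=c)); p,res=fit(r,[.54,-.19,.19],cams=c); print("rack",p,res)
    inv=lambda P:R.from_euler('z',-p[2]).apply(P-np.r_[p[:2],0])*1000
    print(" nose",inv(ray("side",S2(195,80),.068)),"shank",inv(ray("side",S2(105,82),.060)))
    print(" nominal nose px",(proj("side",R.from_euler('z',p[2]).apply([[.095,0,.068],[.137,0,.060]])+np.r_[p[:2],0])-[285,150])*8)
E
```

```text
[[-0.922 -0.386 -0.001]
 [-0.386  0.922  0.002]
 [ 0.     0.002 -1.   ]]
('top',) kadchi (array([ 0.553 ,  0.1682, -0.2302]), [[-0.0, -0.0], [-0.1, 0.2], [0.2, -0.2]])
rack [ 0.5372 -0.1928  0.1792] [[-0.5, 0.2], [0.4, -0.3], [0.6, 0.5], [-0.4, 0.4], [-0.4, -0.1], [0.3, -0.8]]
 nose [103.72437365   2.64231307  68.        ] shank [146.62670824   5.29372413  60.        ]
 nominal nose px [[211.04215466  75.38301512]
 [124.17517049  73.72441985]]
('side',) kadchi (array([ 0.5562,  0.1733, -0.2383]), [[-0.5, -0.3], [-0.2, 0.1], [0.7, 0.3]])
rack [ 0.5384 -0.1862  0.1897] [[-0.3, -0.1], [0.3, -0.4], [1.1, 0.1], [0.0, -0.1], [-1.0, 0.3]]
 nose [101.32340237  -4.70224295  68.        ] shank [144.2512113   -2.50144429  60.        ]
 nominal nose px [[202.56530719  85.59336426]
 [115.29028317  84.50882252]]
('top', 'side') kadchi (array([ 0.5549,  0.1709, -0.2349]), [[-0.9, -0.5], [-0.7, -0.3], [0.2, -0.9], [0.4, -0.3], [-0.5, -0.7], [1.3, -0.1]])
rack [ 0.538  -0.1908  0.1791] [[-1.0, 0.0], [-0.1, -0.5], [-0.0, 0.3], [-1.0, 0.2], [-1.0, -0.3], [-0.2, -1.0], [0.1, -0.9], [0.9, -1.1], [1.6, -0.4], [0.4, -0.7], [-0.4, -0.8]]
 nose [102.58061728   0.82719189  68.        ] shank [145.48268651   3.48289316  60.        ]
 nominal nose px [[207.76600569  77.74222729]
 [120.86982923  76.05695296]]
```

```bash
cat >> lib.py <<'E'
def goal(pos,yaw):
    """slide & rot from measured pose to TCP pos, tool down, tool y = (-sin yaw,cos yaw)"""
    from bench import telemetry
    s=telemetry.sense(); A=R.from_rotvec(s["orientation"])
    G=R.from_matrix(np.array([[-np.cos(yaw),-np.sin(yaw),0],[-np.sin(yaw),np.cos(yaw),0],[0,0,-1]]))
    print("slide",np.round(A.inv().apply(np.array(pos)-s["eef_pos"]),4),"rot",np.round((A.inv()*G).as_rotvec(),4))
E
python3 -c "
from lib import *
goal([.5685,.1676,.12],-.235)"
```

```text
slide [-0.5891  0.4842  0.1113] rot [ 0.0017 -0.0007  0.6318]
```

{"method": "arm_command", "body": {
  "plan": [
    {"slide":[-0.589,0.484,0.05],"rot":[0.0017,-0.0007,0.632],"grip":0.06},
    {"slide":[-0.589,0.484,0.05],"rot":[0.0017,-0.0007,0.632],"grip":0.06},
    {"slide":[-0.589,0.484,0.05],"rot":[0.0017,-0.0007,0.632],"grip":0.06},
    {"slide":[-0.589,0.484,0.05],"rot":[0.0017,-0.0007,0.632],"grip":0.06},
    {"slide":[-0.589,0.484,0.05],"rot":[0.0017,-0.0007,0.632],"grip":0.06},
    {"slide":[-0.589,0.484,0.05],"rot":[0.0017,-0.0007,0.632],"grip":0.06},
    {"slide":[-0.589,0.484,0.05],"rot":[0.0017,-0.0007,0.632],"grip":0.06},
    {"slide":[-0.589,0.484,0.05],"rot":[0.0017,-0.0007,0.632],"grip":0.06},
    {"slide":[-0.589,0.484,0.05],"rot":[0.0017,-0.0007,0.632],"grip":0.06},
    {"slide":[-0.589,0.484,0.05],"rot":[0.0017,-0.0007,0.632],"grip":0.06},
    {"slide":[-0.589,0.484,0.05],"rot":[0.0017,-0.0007,0.632],"grip":0.06},
    {"slide":[-0.589,0.484,0.05],"rot":[0.0017,-0.0007,0.632],"grip":0.06}
  ]
}}

```text
time: 1.1
eef_pos: [0.4336, -0.0885, 0.2003]
orientation: [0.368, 3.119, -0.002]
ft_force: [1.4, -1.1, -0.0]
finger_gap: 0.0599
```

```bash
python3 -c "
from lib import *
goal([.5685,.1676,.10],-.235)"
```

```text
slide [-0.0715  0.2806  0.1   ] rot [-0.0012  0.0011  0.0001]
```

{"method": "arm_command", "body": {
  "plan": [
    {"slide":[-0.06,0.24,0.06],"grip":0.06},
    {"slide":[-0.06,0.24,0.06],"grip":0.06},
    {"slide":[-0.06,0.24,0.06],"grip":0.06},
    {"slide":[-0.06,0.24,0.06],"grip":0.06},
    {"slide":[-0.06,0.24,0.06],"grip":0.06},
    {"slide":[-0.06,0.24,0.06],"grip":0.06},
    {"slide":[-0.06,0.24,0.06],"grip":0.06},
    {"slide":[-0.06,0.24,0.06],"grip":0.06},
    {"slide":[-0.06,0.24,0.06],"grip":0.06}
  ]
}}

```text
invalid input
```

```bash
python3 - <<'E'
from lib import *
from bench import optics,telemetry
goal([.5685,.1676,.06],-.235)
print(telemetry.sense()["eef_pos"])
for n,b in(("side",(230,190,340,280)),("top",(230,140,330,240))):
    im=optics.snapshot(n)["image"]; cv2.imwrite(f"pics/{n}1.png",im); crop(im,*b,6,f"pics/{n}1c.png")
E
```

```text
slide [-0.0715  0.2806  0.14  ] rot [-0.0012  0.0011  0.0001]
[ 0.43355945 -0.08847826  0.20030834]
```

View pics/side1c.png

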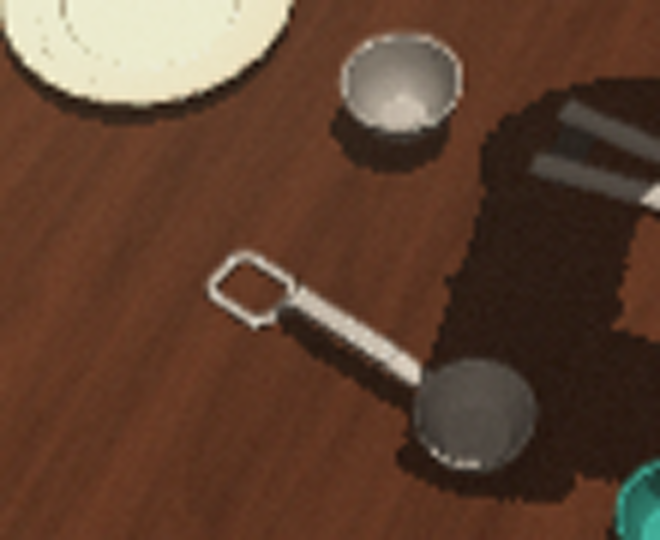

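View pics/top1c.png

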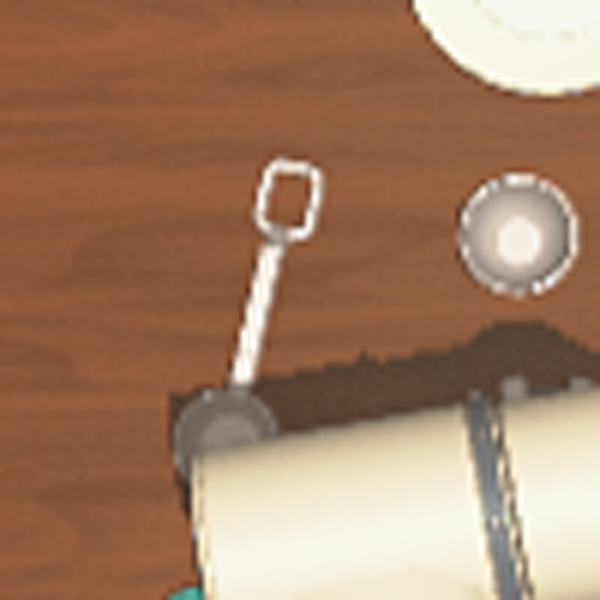

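The move was refused, because the rows need "rot" as well. The arm now hides the kadchi's bowl in the top view. I'll send the move again.

{"method": "arm_command", "body": {
  "plan": [
    {"slide":[-0.065,0.26,0.1],"rot":[0,0,0],"grip":0.06},
    {"slide":[-0.065,0.26,0.1],"rot":[0,0,0],"grip":0.06},
    {"slide":[-0.065,0.26,0.1],"rot":[0,0,0],"grip":0.06},
    {"slide":[-0.065,0.26,0.1],"rot":[0,0,0],"grip":0.06},
    {"slide":[-0.065,0.26,0.1],"rot":[0,0,0],"grip":0.06},
    {"slide":[-0.065,0.26,0.1],"rot":[0,0,0],"grip":0.06},
    {"slide":[-0.065,0.26,0.1],"rot":[0,0,0],"grip":0.06},
    {"slide":[-0.065,0.26,0.1],"rot":[0,0,0],"grip":0.06},
    {"slide":[-0.065,0.26,0.1],"rot":[0,0,0],"grip":0.06}
  ]
}}

```text
time: 1.95
eef_pos: [0.5568, 0.1476, 0.0982]
orientation: [-0.366, -3.118, 0.006]
ft_force: [-0.3, -1.0, 0.8]
finger_gap: 0.0597
```

```bash
python3 - <<'E'
from lib import *
from bench import optics,telemetry
goal([.5685,.1676,.06],-.235)
s=telemetry.sense();print(s["eef_pos"],s["orientation"])
for n,b in(("side",(230,190,340,280)),("top",(230,140,330,240))):
    im=optics.snapshot(n)["image"]; cv2.imwrite(f"pics/{n}2.png",im); crop(im,*b,6,f"pics/{n}2c.png")
    print(n,proj(n,s["eef_pos"]))
E
```

```text
slide [-0.0068  0.0223  0.0381] rot [-0.0038 -0.0017  0.0015]
[0.55683251 0.14764282 0.09816382] [-0.36576175 -3.11811137  0.00563391]
side [[291.94562822 227.61960275]]
top [[275.81711215 190.26115938]]
```

View pics/side2c.png

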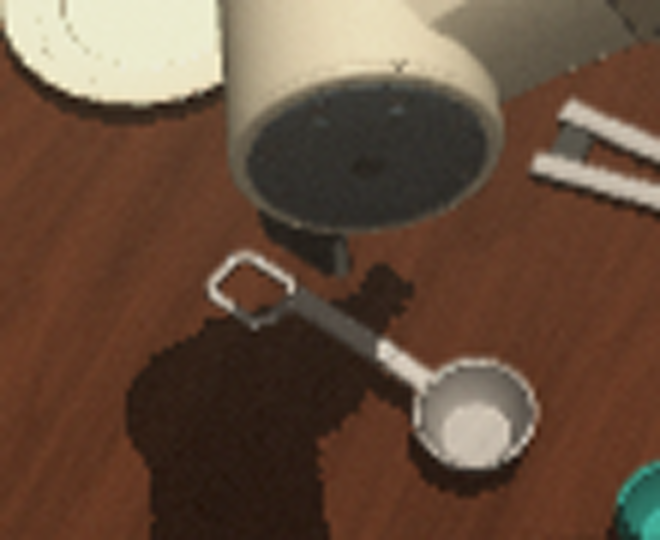

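View pics/top2c.png

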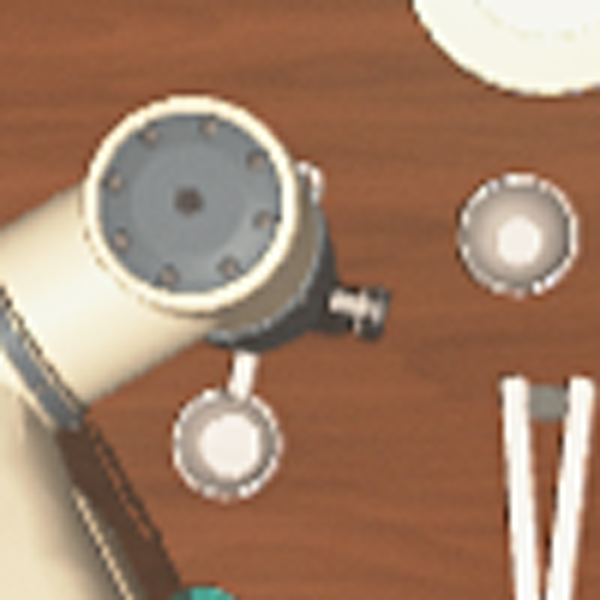

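{"method": "arm_command", "body": {
  "plan": [
    {"slide":[-0.007,0.022,0.03],"rot":[-0.0038,-0.0017,0.0015],"grip":0.06},
    {"slide":[-0.007,0.022,0.06],"rot":[-0.0038,-0.0017,0.0015],"grip":0.06},
    {"slide":[-0.007,0.022,0.08],"rot":[-0.0038,-0.0017,0.0015],"grip":0.06},
    {"slide":[-0.007,0.022,0.088],"rot":[-0.0038,-0.0017,0.0015],"grip":0.06},
    {"slide":[-0.007,0.022,0.088],"rot":[-0.0038,-0.0017,0.0015],"grip":0.06},
    {"slide":[-0.007,0.022,0.088],"rot":[-0.0038,-0.0017,0.0015],"grip":0.06}
  ]
}}

```text
time: 2.55
eef_pos: [0.5699, 0.1659, 0.0136]
orientation: [0.371, 3.115, 0.004]
ft_force: [-0.9, -0.2, 0.1]
finger_gap: 0.0599
```

```bash
python3 - <<'E'
from lib import *
from bench import optics,telemetry
goal([.5685,.1676,.009],-.235)
for n,b in(("side",(230,190,340,280)),("top",(230,140,330,240))):
    im=optics.snapshot(n)["image"]; crop(im,*b,6,f"pics/{n}3c.png")
E
```

```text
slide [0.0018 0.0013 0.0046] rot [ 0.003   0.0044 -0.0022]
```

View pics/side3c.png

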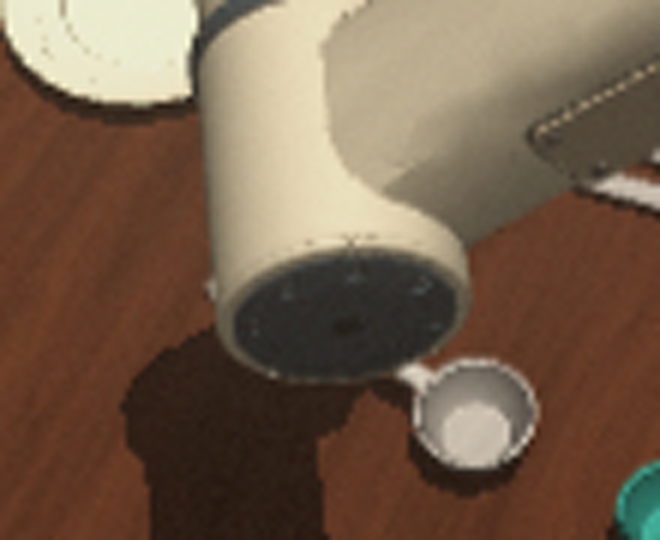

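{"method": "arm_command", "body": {
  "plan": [
    {"slide":[0.001,0.001,0.005],"rot":[0,0,0],"grip":0.06},
    {"slide":[0.001,0.001,0.005],"rot":[0,0,0],"grip":0.0},
    {"slide":[0.001,0.001,0.005],"rot":[0,0,0],"grip":0.0},
    {"slide":[0.001,0.001,0.005],"rot":[0,0,0],"grip":0.0},
    {"slide":[0.001,0.001,0.005],"rot":[0,0,0],"grip":0.0},
    {"slide":[0.001,0.001,0.005],"rot":[0,0,0],"grip":0.0},
    {"slide":[0.001,0.001,0.005],"rot":[0,0,0],"grip":0.0},
    {"slide":[0.001,0.001,0.005],"rot":[0,0,0],"grip":0.0}
  ],
  "force": 90
}}

```text
time: 3.32
eef_pos: [0.5688, 0.1679, 0.0077]
orientation: [0.37, 3.116, 0.004]
ft_force: [-0.5, -0.0, 3.8]
finger_gap: 0.0104
```

```bash
python3 - <<'E'
from lib import *
from bench import optics,telemetry
s=telemetry.sense(); print(s["eef_pos"],s["ft_force"],s["torque"],s["finger_gap"])
for n,b in(("side",(230,190,340,280)),("top",(230,140,330,240))):
    im=optics.snapshot(n)["image"]; crop(im,*b,6,f"pics/{n}4c.png")
E
```

```text
[0.56884578 0.16790621 0.0076576 ] [-0.4595531  -0.02480797  3.78264388] [ 0.09159917  0.41068546 -0.04846755] 0.010401074489412196
```

View pics/top4c.png

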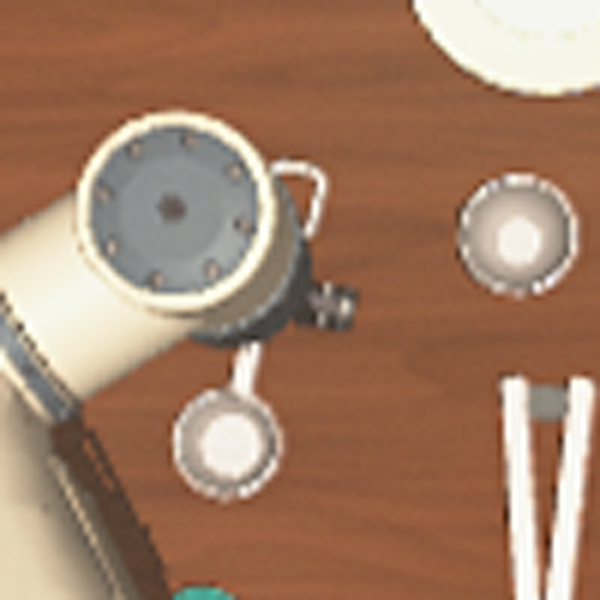

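{"method": "arm_command", "body": {
  "plan": [
    {"slide":[0,0,-0.005],"rot":[0,0,0],"grip":0.0},
    {"slide":[0,0,-0.02],"rot":[0,0,0],"grip":0.0},
    {"slide":[0,0,-0.045],"rot":[0,0,0],"grip":0.0},
    {"slide":[0,0,-0.07],"rot":[0,0,0],"grip":0.0},
    {"slide":[0,0,-0.09],"rot":[0,0,0],"grip":0.0},
    {"slide":[0,0,-0.1],"rot":[0,0,0],"grip":0.0},
    {"slide":[0,0,-0.1],"rot":[0,0,0],"grip":0.0},
    {"slide":[0,0,-0.1],"rot":[0,0,0],"grip":0.0}
  ],
  "force": 90
}}

```text
time: 4.08
eef_pos: [0.5677, 0.1676, 0.1063]
orientation: [0.371, 3.118, 0.004]
ft_force: [0.1, -0.6, -1.9]
finger_gap: 0.01
```

```bash
python3 - <<'E'
from lib import *
from bench import optics,telemetry
s=telemetry.sense(); print(s["eef_pos"],s["ft_force"],s["torque"],s["finger_gap"])
for n,b in(("side",(230,170,360,280)),("top",(230,140,330,240))):
    im=optics.snapshot(n)["image"]; crop(im,*b,6,f"pics/{n}5c.png")
E
```

```text
[0.56768986 0.16759402 0.1063349 ] [ 0.13594153 -0.57218556 -1.90566468] [-0.05551102 -0.05104614  0.02974481] 0.010018380479597825
```

View pics/top5c.png

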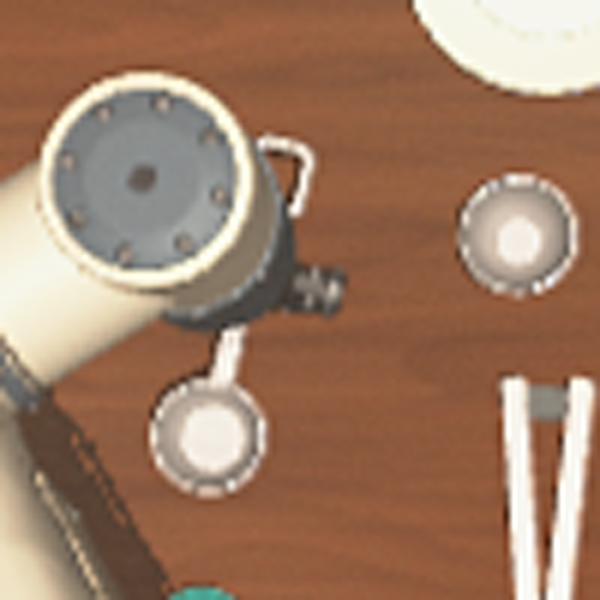

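View pics/side5c.png

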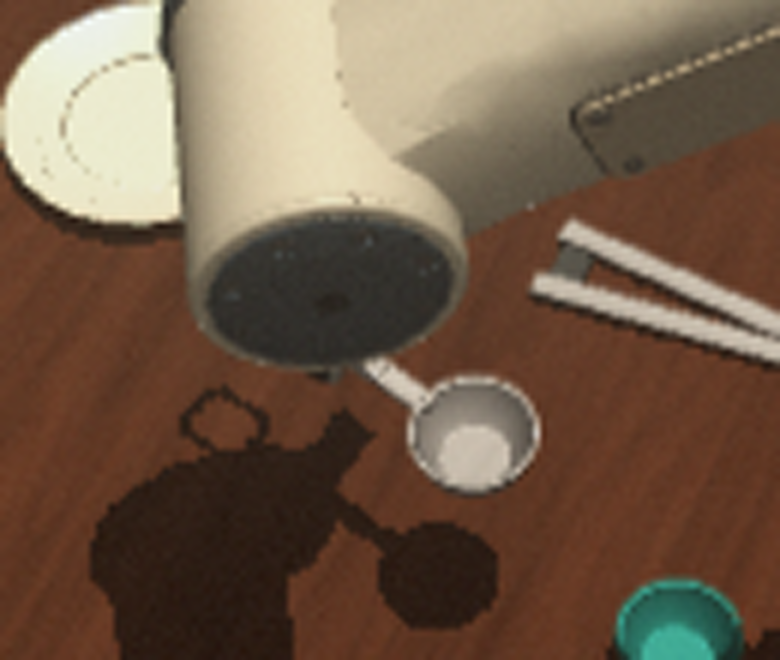

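```bash
python3 -c "
from lib import *
goal([.5675,-.1854,.12],.179)"
```

```text
slide [-0.0832 -0.3426 -0.0151] rot [ 0.0005 -0.     -0.4161]
```

{"method": "arm_command", "body": {
  "plan": [
    {"slide":[-0.083,-0.343,-0.015],"rot":[0,0,-0.416],"grip":0.0},
    {"slide":[-0.083,-0.343,-0.015],"rot":[0,0,-0.416],"grip":0.0},
    {"slide":[-0.083,-0.343,-0.015],"rot":[0,0,-0.416],"grip":0.0},
    {"slide":[-0.083,-0.343,-0.015],"rot":[0,0,-0.416],"grip":0.0},
    {"slide":[-0.083,-0.343,-0.015],"rot":[0,0,-0.416],"grip":0.0},
    {"slide":[-0.083,-0.343,-0.015],"rot":[0,0,-0.416],"grip":0.0},
    {"slide":[-0.083,-0.343,-0.015],"rot":[0,0,-0.416],"grip":0.0},
    {"slide":[-0.083,-0.343,-0.015],"rot":[0,0,-0.416],"grip":0.0},
    {"slide":[-0.083,-0.343,-0.015],"rot":[0,0,-0.416],"grip":0.0},
    {"slide":[-0.083,-0.343,-0.015],"rot":[0,0,-0.416],"grip":0.0},
    {"slide":[-0.083,-0.343,-0.015],"rot":[0,0,-0.416],"grip":0.0},
    {"slide":[-0.083,-0.343,-0.015],"rot":[0,0,-0.416],"grip":0.0}
  ]
}}

```text
time: 5.18
eef_pos: [0.5677, -0.185, 0.1201]
orientation: [-0.28, 3.128, 0.004]
ft_force: [0.5, 0.9, -1.0]
finger_gap: 0.01
```

```bash
cat > look.py <<'E'
import sys
from lib import *
from bench import optics,telemetry
k=sys.argv[1]
goal([.5675,-.1854,.12],.179)
s=telemetry.sense(); print(s["time"],s["eef_pos"],s["ft_force"],s["torque"],s["finger_gap"])
im=optics.snapshot("side")["image"]; crop(im,270,120,390,200,6,f"pics/side{k}c.png")
im=optics.snapshot("top")["image"]; crop(im,325,130,415,240,5,f"pics/top{k}c.png")
E
python3 look.py 6
```

```text
slide [ 0.0002 -0.0004  0.0001] rot [ 0.0023  0.0013 -0.0003]
5.1833 [ 0.56767601 -0.184985    0.12007523] [ 0.54970425  0.9416641  -1.02860682] [ 0.04236141 -0.03691516  0.04005553] 0.009962162564747756
```

View pics/top6c.png

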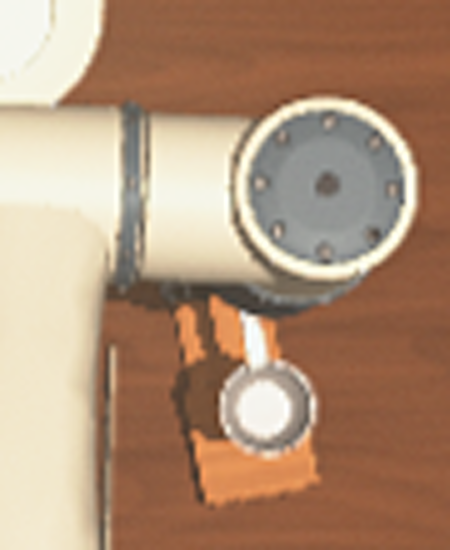

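View pics/side6c.png

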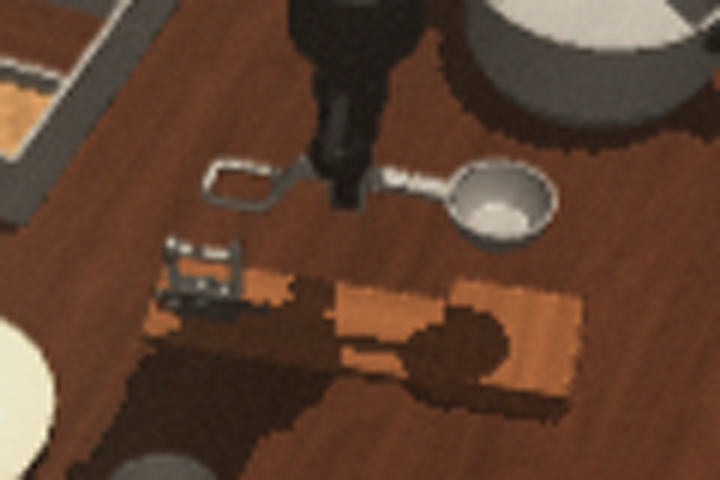

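```bash
cat > chk.py <<'E'
from lib import *
def kpts(tcp,yaw,dx=.014,dz=.008,tilt=0):
    r=R.from_euler('z',yaw); o=np.array(tcp)-r.apply([dx,0,dz])
    return r,o
r,o=kpts([.5677,-.185,.1201],.179)
M={"bar":(102,0,3),"barL":(102,10,3),"barR":(102,-10,3),"inner":(60,0,3),"rim":(-75,0,27),"rimL":(-75,33,27),"rimB":(-75,-33,27),"grip_end":(-19,0,30)}
for k,m in M.items(): print(k,np.round((proj("side",r.apply(np.array(m)/1000)+o)[0]-[270,120]+.5)*6-.5))
print("rim top",np.round((proj("top",r.apply([-.075,0,.027])+o)[0]-[325,130]+.5)*5-.5))
print("TCP",np.round((proj("side",[.5677,-.185,.1201])[0]-[270,120]+.5)*6-.5))
E
python3 chk.py; python3 - <<'E'
import cv2
im=cv2.imread('pics/side6c.png')[130:330,130:590]
cv2.imwrite('pics/side6d.png',cv2.resize(im,None,fx=1.7,fy=1.7,interpolation=cv2.INTER_CUBIC))
E
```

```text
bar [209. 181.]
barL [205. 192.]
barR [213. 169.]
inner [277. 191.]
rim [501. 196.]
rimL [492. 235.]
rimB [510. 158.]
grip_end [407. 178.]
rim top [263. 405.]
TCP [352. 197.]
```

View pics/side6d.png

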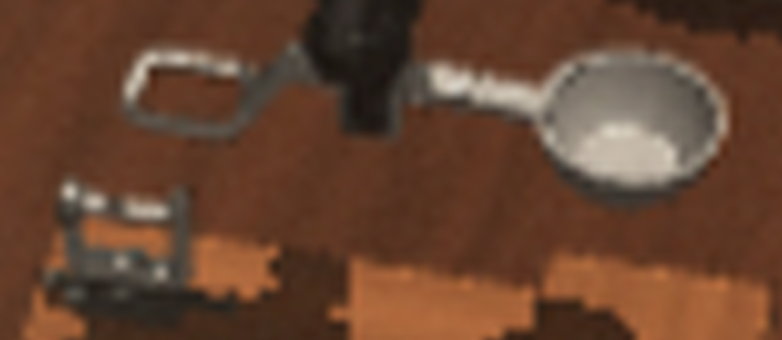

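```bash
cat >> chk.py <<'E'
print("----")
S2=lambda x,y:full(x,y,8,285,150); S6=lambda x,y:full(x/1.7+130,y/1.7+130,6,270,120)
a=R.from_euler('z',-.179)
n1=ray("side",S2(195,80),.067); n2=ray("side",S6(181,188),.067); sh=ray("side",S6(68,188),.059)
bar=r.apply([.102,0,.003])+o; bm=ray("side",S6(138,85),bar[2])
print("nose",n1,n2,"shank",sh,"bar model",bar,"bar seen",bm)
print("rack axes: bar-nose",a.apply(bm-n1)*1000,a.apply(bm-n2)*1000,"nose-shank",a.apply(n2-sh)*1000)
E
python3 chk.py | sed -n '/----/,$p'
```

```text
----
nose [ 0.63920471 -0.17260278  0.067     ] [ 0.63875969 -0.17211893  0.067     ] shank [ 0.68047586 -0.16328422  0.059     ] bar model [ 0.65429396 -0.16933198  0.1151    ] bar seen [ 0.65354327 -0.17031884  0.1151    ]
rack axes: bar-nose [14.51610712 -0.30547118 48.1       ] [14.8678726  -0.86082434 48.1       ] nose-shank [-42.622622    -1.26616935   8.        ]
```

{"method": "arm_command", "body": {
  "plan": [
    {"slide":[0,0,0.012],"rot":[0,0,0],"grip":0.0},
    {"slide":[0,0,0.024],"rot":[0,0,0],"grip":0.0},
    {"slide":[0,0,0.036],"rot":[0,0,0],"grip":0.0},
    {"slide":[0,0,0.044],"rot":[0,0,0],"grip":0.0},
    {"slide":[0,0,0.049],"rot":[0,0,0],"grip":0.0},
    {"slide":[0,0,0.051],"rot":[0,0,0],"grip":0.0},
    {"slide":[0,0,0.051],"rot":[0,0,0],"grip":0.0},
    {"slide":[0,0,0.051],"rot":[0,0,0],"grip":0.0}
  ]
}}

```text
time: 5.95
eef_pos: [0.569, -0.1852, 0.0711]
orientation: [-0.282, 3.125, 0.002]
ft_force: [0.1, 0.6, -1.5]
finger_gap: 0.0101
```

```bash
python3 look.py 7; python3 - <<'E'
import cv2
im=cv2.imread('pics/side7c.png')[130:330,130:590]
cv2.imwrite('pics/side7d.png',cv2.resize(im,None,fx=1.7,fy=1.7,interpolation=cv2.INTER_CUBIC))
E
```

```text
slide [ 0.0013  0.0001 -0.0489] rot [0.0006 0.0044 0.0008]
5.95 [ 0.56900498 -0.18515099  0.07112662] [ 0.0994561   0.62426847 -1.54006478] [-0.01038161 -0.0637904  -0.00437373] 0.01007146883578692
```

View pics/side7d.png

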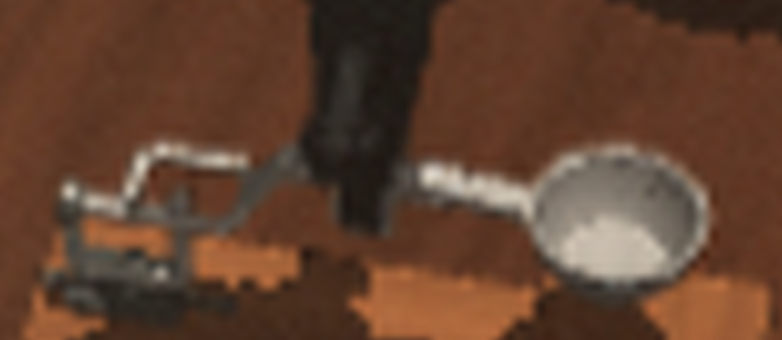

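{"method": "arm_command", "body": {
  "plan": [
    {"slide":[0.001,0,0.003],"rot":[0,0,0],"grip":0.0},
    {"slide":[0.002,0,0.003],"rot":[0,0,0],"grip":0.0},
    {"slide":[0.003,0,0.003],"rot":[0,0,0],"grip":0.0},
    {"slide":[0.004,0,0.003],"rot":[0,0,0],"grip":0.0},
    {"slide":[0.004,0,0.003],"rot":[0,0,0],"grip":0.0},
    {"slide":[0.004,0,0.003],"rot":[0,0,0],"grip":0.0}
  ]
}}

```text
time: 6.55
eef_pos: [0.5646, -0.186, 0.0677]
orientation: [-0.281, 3.125, 0.002]
ft_force: [-0.5, 0.5, -2.0]
finger_gap: 0.0102
```

{"method": "arm_command", "body": {
  "plan": [
    {"slide":[0.0005,0,0],"rot":[0,0,0],"grip":0.0},
    {"slide":[0.001,0,0],"rot":[0,0,0],"grip":0.0},
    {"slide":[0.001,0,0],"rot":[0,0,0],"grip":0.0},
    {"slide":[0.001,0,0],"rot":[0,0,0],"grip":0.0}
  ]
}}

```text
time: 6.88
eef_pos: [0.5637, -0.1861, 0.0676]
orientation: [-0.281, 3.125, 0.002]
ft_force: [-0.1, 0.4, -1.7]
finger_gap: 0.01
```

```bash
python3 - <<'E'
from lib import *
from bench import telemetry
s=telemetry.sense(); a=R.from_euler('z',-.179); print(s["time"],s["eef_pos"],"rackax F",a.apply(s["ft_force"]),"pos rackax",a.apply(s["eef_pos"]),s["torque"])
E
```

```text
6.8833 [ 0.56366424 -0.1861368   0.06757896] rackax F [ 0.02046136  0.40518109 -1.65549219] pos rackax [ 0.5215173  -0.28352071  0.06757896] [ 0.00847161 -0.09242867  0.00154533]
```

{"method": "arm_command", "body": {
  "plan": [
    {"slide":[0.0005,0,0],"rot":[0,0,0],"grip":0.0},
    {"slide":[0.001,0,0],"rot":[0,0,0],"grip":0.0},
    {"slide":[0.0015,0,0],"rot":[0,0,0],"grip":0.0},
    {"slide":[0.0015,0,0],"rot":[0,0,0],"grip":0.0}
  ]
}}

```text
time: 7.22
eef_pos: [0.5621, -0.1864, 0.0676]
orientation: [-0.281, 3.126, 0.002]
ft_force: [-0.1, 0.1, -1.3]
finger_gap: 0.0102
```

{"method": "arm_command", "body": {
  "plan": [
    {"slide":[0.0005,0,0],"rot":[0,0,0],"grip":0.0},
    {"slide":[0.001,0,0],"rot":[0,0,0],"grip":0.0},
    {"slide":[0.001,0,0],"rot":[0,0,0],"grip":0.0}
  ]
}}

```text
time: 7.47
eef_pos: [0.5611, -0.1866, 0.0676]
orientation: [-0.281, 3.125, 0.002]
ft_force: [-0.4, 0.8, -1.6]
finger_gap: 0.0103
```

{"method": "arm_command", "body": {
  "plan": [
    {"slide":[0.0005,0,0],"rot":[0,0,0],"grip":0.0},
    {"slide":[0.001,0,0],"rot":[0,0,0],"grip":0.0},
    {"slide":[0.001,0,0],"rot":[0,0,0],"grip":0.0}
  ]
}}

```text
time: 7.72
eef_pos: [0.5602, -0.1868, 0.0676]
orientation: [-0.281, 3.125, 0.002]
ft_force: [-0.1, 0.6, -0.9]
finger_gap: 0.0102
```

{"method": "arm_command", "body": {
  "plan": [
    {"slide":[0.0005,0,0],"rot":[0,0,0],"grip":0.0},
    {"slide":[0.0005,0,0],"rot":[0,0,0],"grip":0.0}
  ]
}}

```text
time: 7.88
eef_pos: [0.5597, -0.1869, 0.0676]
orientation: [-0.281, 3.126, 0.002]
ft_force: [-0.3, 0.0, -1.3]
finger_gap: 0.0099
```

{"method": "arm_command", "body": {
  "plan": [
    {"slide":[0.0005,0,0],"rot":[0,0,0],"grip":0.0},
    {"slide":[0.0005,0,0],"rot":[0,0,0],"grip":0.0}
  ]
}}

```text
time: 8.05
eef_pos: [0.5592, -0.1869, 0.0675]
orientation: [-0.281, 3.126, 0.002]
ft_force: [0.3, 0.6, -1.2]
finger_gap: 0.0104
```

```bash
python3 look.py 8; python3 - <<'E'
import cv2
im=cv2.imread('pics/side8c.png')[130:330,130:590]
cv2.imwrite('pics/side8d.png',cv2.resize(im,None,fx=1.7,fy=1.7,interpolation=cv2.INTER_CUBIC))
E
```

```text
slide [-0.0087  0.0001 -0.0524] rot [0.0011 0.0036 0.0003]
8.05 [ 0.55917333 -0.18693458  0.06754425] [ 0.28859717  0.63961208 -1.21820989] [ 9.09709775e-05 -5.88535910e-02 -1.42666390e-02] 0.010435002900628813
```

View pics/side8d.png

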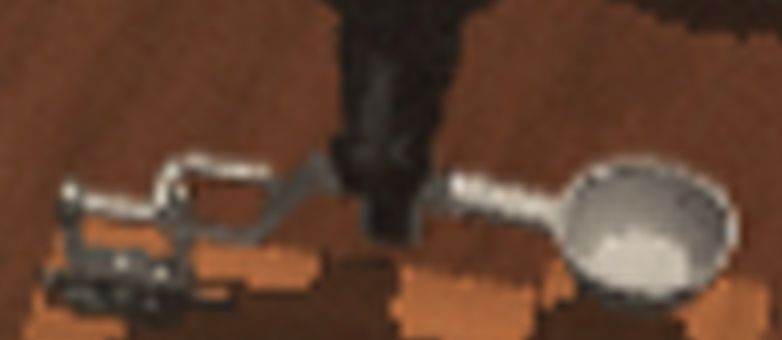

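{"method": "arm_command", "body": {
  "plan": [
    {"slide":[0.0003,0,0.001],"rot":[0,0,0],"grip":0.0},
    {"slide":[0.0005,0,0.0015],"rot":[0,0,0],"grip":0.0},
    {"slide":[0.0005,0,0.0015],"rot":[0,0,0],"grip":0.0}
  ]
}}

```text
time: 8.4
eef_pos: [0.5586, -0.187, 0.0659]
orientation: [-0.281, 3.126, 0.002]
ft_force: [0.6, 0.6, -0.7]
finger_gap: 0.0098
```

{"method": "arm_command", "body": {
  "plan": [
    {"slide":[0.0005,0,0],"rot":[0,0,0],"grip":0.0},
    {"slide":[0.0005,0,0],"rot":[0,0,0],"grip":0.0}
  ]
}}

```text
time: 8.57
eef_pos: [0.5585, -0.1871, 0.0661]
orientation: [-0.281, 3.125, 0.002]
ft_force: [1.0, 0.8, -2.1]
finger_gap: 0.01
```

{"method": "arm_command", "body": {
  "plan": [
    {"slide":[0.0005,0,0],"rot":[0,0,0],"grip":0.0},
    {"slide":[0.0005,0,0],"rot":[0,0,0],"grip":0.0}
  ]
}}

```text
time: 8.73
eef_pos: [0.5583, -0.1871, 0.0662]
orientation: [-0.281, 3.124, 0.002]
ft_force: [2.8, 0.3, -2.7]
finger_gap: 0.0101
```

{"method": "arm_command", "body": {
  "plan": [
    {"slide":[-0.0004,0,0.001],"rot":[0,0,0],"grip":0.0},
    {"slide":[-0.0004,0,0.002],"rot":[0,0,0],"grip":0.0},
    {"slide":[-0.0004,0,0.003],"rot":[0,0,0],"grip":0.0},
    {"slide":[-0.0004,0,0.004],"rot":[0,0,0],"grip":0.0},
    {"slide":[-0.0004,0,0.004],"rot":[0,0,0],"grip":0.0}
  ],
  "force": 110
}}

```text
time: 9.15
eef_pos: [0.5583, -0.1871, 0.0619]
orientation: [-0.281, 3.125, 0.002]
ft_force: [2.2, -0.3, -0.9]
finger_gap: 0.0098
```

{"method": "arm_command", "body": {
  "plan": [
    {"slide":[0,0,0.001],"rot":[0,0,0],"grip":0.0},
    {"slide":[0,0,0.002],"rot":[0,0,0],"grip":0.0},
    {"slide":[0,0,0.003],"rot":[0,0,0],"grip":0.0}
  ]
}}

```text
time: 9.4
eef_pos: [0.5582, -0.1872, 0.0592]
orientation: [-0.281, 3.125, 0.002]
ft_force: [0.4, 0.4, -0.1]
finger_gap: 0.0092
```

{"method": "arm_command", "body": {
  "plan": [
    {"slide":[0.0003,0,0.001],"rot":[0,0,0],"grip":0.0},
    {"slide":[0.0003,0,0.002],"rot":[0,0,0],"grip":0.0},
    {"slide":[0.0003,0,0.003],"rot":[0,0,0],"grip":0.0}
  ]
}}

```text
time: 9.65
eef_pos: [0.5582, -0.1872, 0.0562]
orientation: [-0.281, 3.125, 0.002]
ft_force: [0.3, -1.0, 1.1]
finger_gap: 0.0093
```

```bash
python3 look.py 9; python3 - <<'E'
import cv2
im=cv2.imread('pics/side9c.png')[130:330,130:590]
cv2.imwrite('pics/side9d.png',cv2.resize(im,None,fx=1.7,fy=1.7,interpolation=cv2.INTER_CUBIC))
E
```

```text
slide [-0.0098  0.0002 -0.0638] rot [0.0008 0.0043 0.0003]
9.65 [ 0.55817953 -0.18719723  0.05615349] [ 0.33030038 -0.95224907  1.05853457] [ 0.08222339 -0.61959232  0.01039425] 0.009333314645312996
```

View pics/side9d.png

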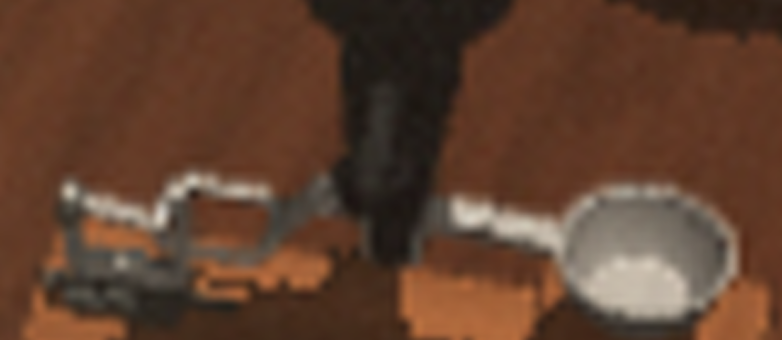

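The gate is bending down under the bar (crop 160,220) and the nose is inside the loop. The contact force is about 2.8 N, so I'll carry on down.

{"method": "arm_command", "body": {
  "plan": [
    {"slide":[0,0,0.001],"rot":[0,0,0],"grip":0.0},
    {"slide":[0,0,0.002],"rot":[0,0,0],"grip":0.0},
    {"slide":[0,0,0.003],"rot":[0,0,0],"grip":0.0},
    {"slide":[0,0,0.004],"rot":[0,0,0],"grip":0.0}
  ]
}}

```text
time: 10.08
eef_pos: [0.5581, -0.1872, 0.052]
orientation: [-0.281, 3.125, 0.002]
ft_force: [0.6, 0.8, 0.9]
finger_gap: 0.0095
```

{"method": "arm_command", "body": {
  "plan": [
    {"slide":[0,0,0.001],"rot":[0,0,0],"grip":0.0},
    {"slide":[0,0,0.002],"rot":[0,0,0],"grip":0.0},
    {"slide":[0,0,0.003],"rot":[0,0,0],"grip":0.0}
  ]
}}

```text
time: 10.33
eef_pos: [0.558, -0.1872, 0.049]
orientation: [-0.281, 3.125, 0.002]
ft_force: [1.0, -0.6, 0.9]
finger_gap: 0.0094
```

{"method": "arm_command", "body": {
  "plan": [
    {"slide":[0,0,0.001],"rot":[0,0,0],"grip":0.0},
    {"slide":[0,0,0.002],"rot":[0,0,0],"grip":0.0},
    {"slide":[0,0,0.003],"rot":[0,0,0],"grip":0.0}
  ]
}}

```text
time: 10.58
eef_pos: [0.558, -0.1872, 0.046]
orientation: [-0.281, 3.125, 0.002]
ft_force: [1.1, 0.0, 0.9]
finger_gap: 0.0096
```

{"method": "arm_command", "body": {
  "plan": [
    {"slide":[0,0,0.001],"rot":[0,0,0],"grip":0.0},
    {"slide":[0,0,0.002],"rot":[0,0,0],"grip":0.0},
    {"slide":[0,0,0.003],"rot":[0,0,0],"grip":0.0}
  ]
}}

```text
time: 10.83
eef_pos: [0.5579, -0.1872, 0.0429]
orientation: [-0.281, 3.126, 0.002]
ft_force: [1.0, 0.4, 1.1]
finger_gap: 0.0098
```

{"method": "arm_command", "body": {
  "plan": [
    {"slide":[0,0,0.001],"rot":[0,0,0],"grip":0.0},
    {"slide":[0,0,0.002],"rot":[0,0,0],"grip":0.0},
    {"slide":[0,0,0.003],"rot":[0,0,0],"grip":0.0}
  ]
}}

```text
time: 11.08
eef_pos: [0.5579, -0.1871, 0.0399]
orientation: [-0.281, 3.126, 0.002]
ft_force: [-0.1, -0.4, 1.6]
finger_gap: 0.0094
```

```bash
python3 look.py 10; python3 - <<'E'
import cv2
im=cv2.imread('pics/side10c.png')[130:330,130:590]
cv2.imwrite('pics/side10d.png',cv2.resize(im,None,fx=1.7,fy=1.7,interpolation=cv2.INTER_CUBIC))
E
```

```text
slide [-0.0101  0.0001 -0.0801] rot [0.0012 0.0034 0.0002]
11.0833 [ 0.55785074 -0.18713795  0.03988812] [-0.07714286 -0.35045048  1.61505826] [ 0.14334293 -0.58389895  0.00797567] 0.009361421299707094
```

View pics/side10d.png

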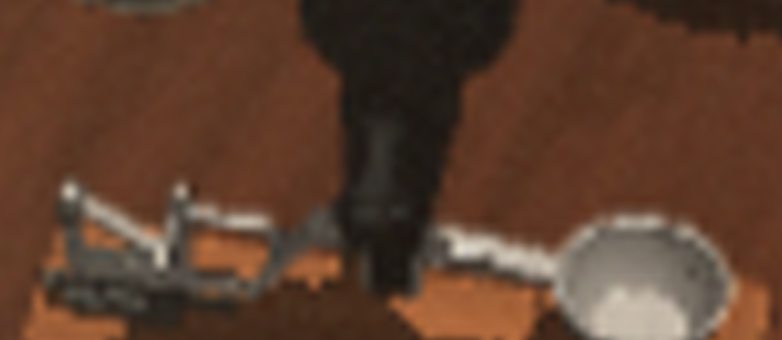

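{"method": "arm_command", "body": {
  "plan": [
    {"slide":[0,0,0.0007],"rot":[0,0,0],"grip":0.0},
    {"slide":[0,0,0.0014],"rot":[0,0,0],"grip":0.0},
    {"slide":[0,0,0.002],"rot":[0,0,0],"grip":0.0}
  ]
}}

```text
time: 11.43
eef_pos: [0.5581, -0.187, 0.0378]
orientation: [-0.281, 3.125, 0.002]
ft_force: [2.1, 0.6, 0.1]
finger_gap: 0.0095
```

{"method": "arm_command", "body": {
  "plan": [
    {"slide":[0,0,0.0005],"rot":[0,0,0],"grip":0.0},
    {"slide":[0,0,0.001],"rot":[0,0,0],"grip":0.0},
    {"slide":[0,0,0.0015],"rot":[0,0,0],"grip":0.0}
  ]
}}

```text
time: 11.68
eef_pos: [0.5581, -0.187, 0.0364]
orientation: [-0.281, 3.125, 0.002]
ft_force: [1.8, 1.3, -0.8]
finger_gap: 0.0095
```

{"method": "arm_command", "body": {
  "plan": [
    {"slide":[0,0,0.0005],"rot":[0,0,0],"grip":0.0},
    {"slide":[0,0,0.001],"rot":[0,0,0],"grip":0.0},
    {"slide":[0,0,0.001],"rot":[0,0,0],"grip":0.0}
  ]
}}

```text
time: 11.93
eef_pos: [0.5581, -0.1871, 0.0354]
orientation: [-0.281, 3.125, 0.002]
ft_force: [3.4, 0.4, -0.8]
finger_gap: 0.0096
```

```bash
python3 look.py 11; python3 - <<'E'
import cv2
im=cv2.imread('pics/side11c.png')[130:330,130:590]
cv2.imwrite('pics/side11d.png',cv2.resize(im,None,fx=1.7,fy=1.7,interpolation=cv2.INTER_CUBIC))
E
```

```text
slide [-0.0099  0.0001 -0.0845] rot [0.0011 0.0037 0.0003]
11.9333 [ 0.55805833 -0.18707716  0.03542906] [ 3.41267709  0.40421007 -0.79980373] [ 0.16605625 -1.0806949  -0.03571498] 0.009568507984043103
```

View pics/side11d.png

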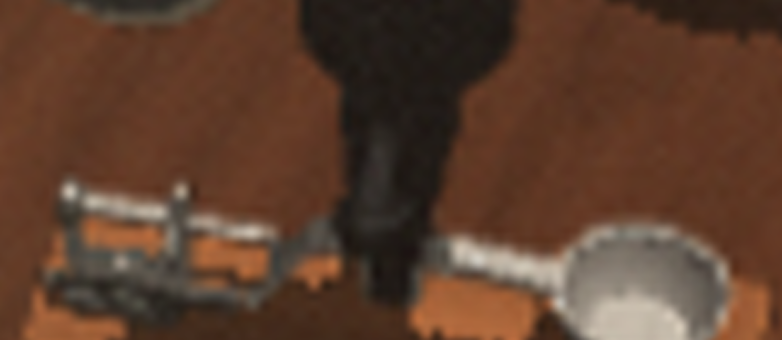

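The gate has snapped shut and lies level from (70,190) to (165,212), with the bar below it. The push against the nose is growing, because the hook's bottom is curved. I'll ease off towards the shank and settle the last few millimetres.

{"method": "arm_command", "body": {
  "plan": [
    {"slide":[-0.001,0,0],"rot":[0,0,0],"grip":0.0},
    {"slide":[-0.002,0,0.0005],"rot":[0,0,0],"grip":0.0},
    {"slide":[-0.003,0,0.001],"rot":[0,0,0],"grip":0.0},
    {"slide":[-0.003,0,0.001],"rot":[0,0,0],"grip":0.0}
  ]
}}

```text
time: 12.37
eef_pos: [0.5601, -0.1866, 0.0339]
orientation: [-0.281, 3.128, 0.003]
ft_force: [-0.6, -0.3, -1.1]
finger_gap: 0.0095
```

{"method": "arm_command", "body": {
  "plan": [
    {"slide":[-0.001,0,0.0005],"rot":[0,0,0],"grip":0.0},
    {"slide":[-0.002,0,0.001],"rot":[0,0,0],"grip":0.0},
    {"slide":[-0.002,0,0.001],"rot":[0,0,0],"grip":0.0}
  ]
}}

```text
time: 12.62
eef_pos: [0.5628, -0.1862, 0.0333]
orientation: [-0.281, 3.126, 0.002]
ft_force: [0.8, 0.8, -1.4]
finger_gap: 0.0093
```

{"method": "arm_command", "body": {
  "plan": [
    {"slide":[0,0,0.0005],"rot":[0,0,0],"grip":0.0},
    {"slide":[0,0,0.001],"rot":[0,0,0],"grip":0.0},
    {"slide":[0,0,0.001],"rot":[0,0,0],"grip":0.0}
  ]
}}

```text
time: 12.87
eef_pos: [0.5628, -0.1862, 0.0324]
orientation: [-0.281, 3.126, 0.002]
ft_force: [0.2, -0.5, -1.0]
finger_gap: 0.0095
```

```bash
python3 look.py 12; python3 - <<'E'
import cv2
im=cv2.imread('pics/side12c.png')[130:330,130:590]
cv2.imwrite('pics/side12d.png',cv2.resize(im,None,fx=1.7,fy=1.7,interpolation=cv2.INTER_CUBIC))
E
```

```text
slide [-0.0051  0.0001 -0.0876] rot [0.0012 0.0033 0.0003]
12.8667 [ 0.56275587 -0.18621152  0.03240096] [ 0.18264887 -0.54699943 -0.95305164] [ 0.03711572 -0.09432833  0.04677989] 0.009507625698516669
```

View pics/side12d.png

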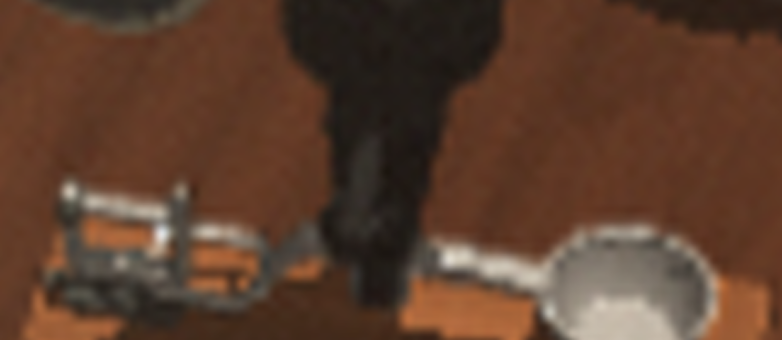

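{"method": "arm_command", "body": {
  "plan": [
    {"slide":[0,0,0.0005],"rot":[0,0,0],"grip":0.0},
    {"slide":[0,0,0.0007],"rot":[0,0,0],"grip":0.0},
    {"slide":[0,0,0.0007],"rot":[0,0,0],"grip":0.0}
  ]
}}

```text
time: 13.22
eef_pos: [0.563, -0.1862, 0.0319]
orientation: [-0.281, 3.125, 0.002]
ft_force: [0.1, -0.4, -0.8]
finger_gap: 0.0097
```

{"method": "arm_command", "body": {
  "plan": [
    {"slide":[0,0,0.0003],"rot":[0,0,0],"grip":0.0},
    {"slide":[0,0,0.0005],"rot":[0,0,0],"grip":0.0},
    {"slide":[0,0,0.0005],"rot":[0,0,0],"grip":0.0}
  ]
}}

```text
time: 13.47
eef_pos: [0.5631, -0.1863, 0.0316]
orientation: [-0.281, 3.125, 0.002]
ft_force: [0.3, 0.2, 0.6]
finger_gap: 0.0093
```

{"method": "arm_command", "body": {
  "plan": [
    {"slide":[0,0,0],"rot":[0,0,0],"grip":0.014},
    {"slide":[0,0,0],"rot":[0,0,0],"grip":0.02},
    {"slide":[0,0,0],"rot":[0,0,0],"grip":0.03},
    {"slide":[0,0,0],"rot":[0,0,0],"grip":0.04},
    {"slide":[0,0,0],"rot":[0,0,0],"grip":0.04},
    {"slide":[0,0,0],"rot":[0,0,0],"grip":0.04},
    {"slide":[0,0,0],"rot":[0,0,0],"grip":0.04}
  ]
}}

```text
time: 14.05
eef_pos: [0.5629, -0.1862, 0.0313]
orientation: [-0.281, 3.126, 0.002]
ft_force: [0.4, 0.2, 0.5]
finger_gap: 0.0401
```

{"method": "arm_command", "body": {
  "plan": [
    {"slide":[0,0,-0.01],"rot":[0,0,0],"grip":0.04},
    {"slide":[0,0,-0.03],"rot":[0,0,0],"grip":0.04},
    {"slide":[0,0,-0.06],"rot":[0,0,0],"grip":0.04},
    {"slide":[0,0,-0.09],"rot":[0,0,0],"grip":0.04},
    {"slide":[0,0,-0.12],"rot":[0,0,0],"grip":0.04},
    {"slide":[0,0,-0.15],"rot":[0,0,0],"grip":0.04},
    {"slide":[0.03,0,-0.18],"rot":[0,0,0],"grip":0.04},
    {"slide":[0.06,0,-0.2],"rot":[0,0,0],"grip":0.04},
    {"slide":[0.1,0,-0.2],"rot":[0,0,0],"grip":0.04},
    {"slide":[0.14,0,-0.2],"rot":[0,0,0],"grip":0.04},
    {"slide":[0.14,0,-0.2],"rot":[0,0,0],"grip":0.04},
    {"slide":[0.14,0,-0.2],"rot":[0,0,0],"grip":0.04}
  ]
}}

```text
time: 15.05
eef_pos: [0.4228, -0.2119, 0.2325]
orientation: [-0.279, 3.123, 0.001]
ft_force: [-0.7, -0.5, -0.3]
finger_gap: 0.0402
```

```bash
python3 look.py 13; python3 - <<'E'
import cv2
im=cv2.imread('pics/side13c.png')[130:330,130:590]
cv2.imwrite('pics/side13d.png',cv2.resize(im,None,fx=1.7,fy=1.7,interpolation=cv2.INTER_CUBIC))
E
```

```text
slide [-0.1464  0.0005  0.1134] rot [ 0.0001  0.0059 -0.0009]
15.05 [ 0.42283291 -0.21192998  0.23250725] [-0.68501584 -0.50336441 -0.3281566 ] [ 0.07788679 -0.06369991  0.00253832] 0.04022240052480337
```

View pics/side13d.png

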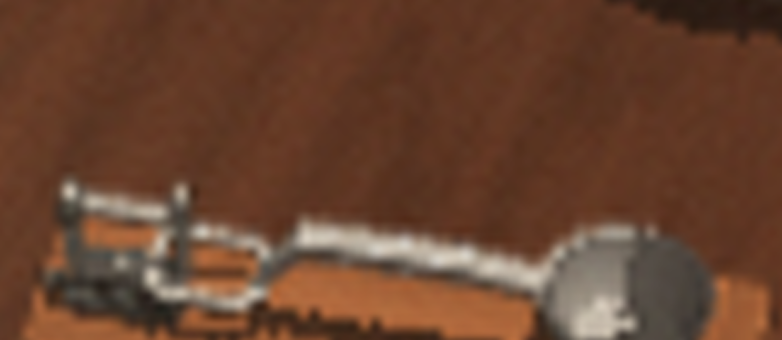

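View pics/top13c.png

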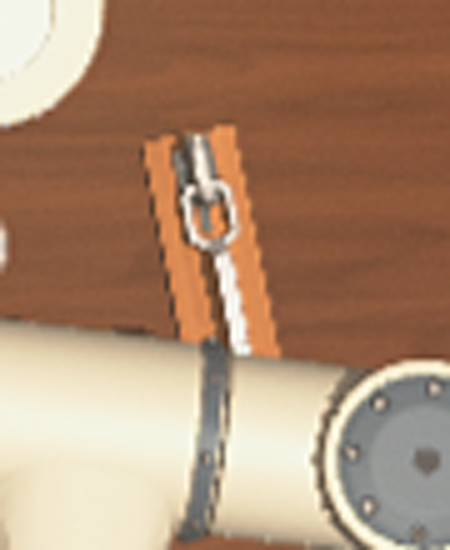

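```bash
python3 - <<'E'
from lib import *
r=R.from_euler('z',.179); o=np.array([.5630,-.1863,.032])-r.apply([.014,0,.008])
for k,m in {"bar":(102,0,3),"barL":(102,12,3),"barR":(102,-12,3),"inner":(60,0,3),"rim":(-75,0,27)}.items():
    p=((proj("side",r.apply(np.array(m)/1000)+o)[0]-[270,120]+.5)*6-.5-130)*1.7; print(k,np.round(p))
E
```

```text
bar [155. 258.]
barL [148. 281.]
barR [163. 235.]
inner [265. 275.]
rim [628. 288.]
```

The predicted bar is at (155,258) and I see it at about (155,262). The rim is predicted at (628,288) and seen at about (628,290). The kadchi is seated level, the gate is shut and the arm is clear, so I'm handing in.

```bash
python3 -c "
from bench import env
print(env.hand_in())"
```

```text
the job is handed in; nothing more can be done
None
```

The kadchi is stowed on its rack and the job is handed in, at about 15 s of the 45 s allowed. The hand-in gives no verdict, so success rests on my own last checks.

- **How it went:** I gripped the handle and lifted it about 0.1 m. I carried it over the rack and felt for the nose with small sideways steps, touching at about 3 N. Then I pressed the end bar down along the nose until the gate snapped shut, eased it to the bottom of the hook, set the bowl on the plinth and let go.
- **Last checks:** The final side picture shows the gate level and shut above the bar, and the bowl on the plinth. The bar and rim lie within about 4 px, in a roughly 10× enlarged crop, of where a seated, level kadchi should be. The arm is clear, at about 0.23 m height.
- **Forces:** The wrist readings at the end of each move came to about 4 N at most, well under 12 N. I did not see the forces between readings.
- **Disagreement between cameras:** The two views differed by about 5 mm in y and showed heights 5–8 mm too low. I took the board as z = 0, and the robot's contacts and the side view agreed with that.
- **Hook position:** The true hook stood roughly 7 mm farther from the plinth than nominal.
- **Refused move:** One move call was refused because its rows had no "rot". It moved nothing.
- **Not checked:** I did not measure the other things again at the end. No unexpected contact showed in the force readings.

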